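Switch on the chromatograph's modules in order

TASK

Start up the liquid chromatograph from its four switch units: with a fingertip, lightly tap down the straight bar key first, then the small round key, then the large round key, each at least half way down so that it stays down. Leave the cross-shaped key alone. Do not pick up or shift the units, and leave the bottle, beaker and vial as they stand.

Things in the scene. Friction and masses are not known exactly. Their poses are not given: they have to be found in the camera images.
- bar_unit: loose white switch unit standing on the bench, 72 by 72 mm and 45 mm high, 0.7 kg on a rubber foot, carrying a narrow straight bar key, 16 mm by 50 mm on top, long side along the unit's y axis. Origin: centre of its underside; z up, axes along its sides
- bar_top (a point): centre of the top face of a narrow straight bar key, 16 mm by 50 mm on top, long side along the unit's y axis; grey; it stands 22 mm above the housing (67 mm above the bench) when fully up and moves down with the key. The top is a rubber-cushioned cap: it gives 1 mm per 2 N, up to 6 mm, on top of the key's own travel, and springs back when let go
- bar_key (a joint): how far this key is down, in m: about 0 when up (starts 0 to 0.0015), 0.012 at its bottom stop. Pressed straight down it gives way at about 3 N (the cap has then given about 1.5 mm), and it stays where it is left (no spring). It counts as down from 0.005 on. More than 25 N on a unit or its key is too hard
- small_unit: loose white switch unit standing on the bench, 72 by 72 mm and 45 mm high, 0.7 kg on a rubber foot, carrying a small round key, 22 mm across. Origin: centre of its underside; z up, axes along its sides
- small_top (a point): centre of the top face of a small round key, 22 mm across; grey; it stands 22 mm above the housing (67 mm above the bench) when fully up and moves down with the key. The top is a rubber-cushioned cap: it gives 1 mm per 2 N, up to 6 mm, on top of the key's own travel, and springs back when let go
- small_key (a joint): how far this key is down, in m: about 0 when up (starts 0 to 0.0015), 0.012 at its bottom stop. Pressed straight down it gives way at about 3 N (the cap has then given about 1.5 mm), and it stays where it is left (no spring). It counts as down from 0.005 on. More than 25 N on a unit or its key is too hard
- large_unit: loose white switch unit standing on the bench, 72 by 72 mm and 45 mm high, 0.7 kg on a rubber foot, carrying a large round key, 44 mm across. Origin: centre of its underside; z up, axes along its sides
- large_top (a point): centre of the top face of a large round key, 44 mm across; grey; it stands 22 mm above the housing (67 mm above the bench) when fully up and moves down with the key. The top is a rubber-cushioned cap: it gives 1 mm per 2 N, up to 6 mm, on top of the key's own travel, and springs back when let go
- large_key (a joint): how far this key is down, in m: about 0 when up (starts 0 to 0.0015), 0.012 at its bottom stop. Pressed straight down it gives way at about 3 N (the cap has then given about 1.5 mm), and it stays where it is left (no spring). It counts as down from 0.005 on. More than 25 N on a unit or its key is too hard
- cross_unit: loose white switch unit standing on the bench, 72 by 72 mm and 45 mm high, 0.7 kg on a rubber foot, carrying a plus-shaped (cross) key, two bars 48 mm long and 15 mm wide. Origin: centre of its underside; z up, axes along its sides
- cross_top (a point): centre of the top face of a plus-shaped (cross) key, two bars 48 mm long and 15 mm wide; grey; it stands 22 mm above the housing (67 mm above the bench) when fully up and moves down with the key. The top is a rubber-cushioned cap: it gives 1 mm per 2 N, up to 6 mm, on top of the key's own travel, and springs back when let go
- cross_key (a joint): how far this key is down, in m: about 0 when up (starts 0 to 0.0015), 0.012 at its bottom stop. Pressed straight down it gives way at about 3 N (the cap has then given about 1.5 mm), and it stays where it is left (no spring). It counts as down from 0.005 on. More than 25 N on a unit or its key is too hard
- amber_bottle: bystander: capped amber glass jar, 56 mm across, 92 mm high; origin centre of its underside
- beaker: bystander: open glass beaker, 60 mm across, 75 mm high; origin centre of its underside
- vial: bystander: small capped sample vial, 22 mm across, 44 mm high; origin centre of its underside

How it is judged:
On the way, in this order (a step that is already met when the one before it is completed fails the run):
1. the bar key has been pressed down (5 mm or more) (value of joint bar_key above 0.005 m), for 0.1 s.
2. the small round key has been pressed down (5 mm or more) (value of joint small_key above 0.005 m), for 0.1 s.
3. the large round key has been pressed down (5 mm or more) (value of joint large_key above 0.005 m), for 0.1 s.
At the end, for the whole second after the job is handed in: The bar, small round and large round keys are 5 mm or more down (of 12 mm); the cross key is less than 3 mm down; all four units stand upright and still within 15 mm of where they started, and the bottle, beaker and vial are within 15 mm of where they stood (value of joint each of bar_key, small_key, large_key above 0.005 m and value of joint cross_key below 0.003 m and angle between each of bar_unit, small_unit, large_unit, cross_unit's own z axis and vertical below 0.1 rad and distance of each of bar_unit, small_unit, large_unit, cross_unit, amber_bottle, beaker, vial from where it was at the start of the episode below 0.015 m and linear speed of each of bar_unit, small_unit, large_unit, cross_unit below 0.01 m/s); the robot touches nothing.
It fails at once if a key is pressed out of order: the small round key (3 mm) before the bar key is down, or the large round key before the small round one is down ((value of joint small_key above 0.003 m and value of joint bar_key below 0.005 m) or (value of joint large_key above 0.003 m and value of joint small_key below 0.005 m)).
It fails at once if the cross key is pressed (3 mm) (value of joint cross_key above 0.003 m).
It fails at once if a switch unit is lifted off the bench (5 mm), shifted more than 15 mm or tipped (distance of any of bar_unit, small_unit, large_unit, cross_unit from where it was at the start of the episode above 0.015 m or angle between any of bar_unit, small_unit, large_unit, cross_unit's own z axis and vertical above 0.15 rad or height (world z) of any of bar_unit, small_unit, large_unit, cross_unit above 0.005 m).
It fails at once if a unit or key is pressed harder than 25 N (contact force between any of the fingers, the arm and bar_unit above 25 N or contact force between any of the fingers, the arm and small_unit above 25 N or contact force between any of the fingers, the arm and large_unit above 25 N or contact force between any of the fingers, the arm and cross_unit above 25 N).
It fails at once if the bottle, beaker or vial is moved more than 15 mm, tipped or lifted (distance of any of amber_bottle, beaker, vial from where it was at the start of the episode above 0.015 m or angle between any of amber_bottle, beaker, vial's own z axis and vertical above 0.3 rad).
It also fails if it takes over 45 s, if anything falls off the work surface, if the arm or the gripper's body presses on something with over 40 N, if the wrist force passes 120 N, or if a joint passes its speed limit or range.

ROBOT

A 6-joint arm with a two-finger parallel gripper is mounted at the origin on the work surface. World frame = base frame: x ahead of the robot, y to its left, z up, the work surface at z = 0. Lengths are in m, angles in rad, forces in N, time in s.
With the tool pointing down it reaches from about 0.375 to 0.9 m from the base axis. Payload 3.1 kg.
Tool frame: the origin (TCP) lies on the centre line of the jaws, within the pads' length; the fingertips stand robot.tip_reach ahead of it and the grasp point (between the pads) is the TCP (robot.tip_reach is the distance from the TCP to the fingertips, in m); z points along the fingers, y is the direction in which the jaws open and shut (so a half turn about z gives the same grasp; the last joint's range is limited). The gripper opens to 87 mm and grips with 3 to 60 N. Pads are 19 mm wide; open, the fingers measure 117 mm over their backs; the gripper's body (75 mm by 190 mm) begins 51 mm behind the grasp point.
Start: joints at [-1.429, 0.527, 1.433, -0, 1.181, -0.178], TCP at [0.197, -0.593, 0.242] pointing down, gripper open.
Joint ranges: [-3.08, 3.08], [-0.75, 2.2], [0.22, 2.44], [-1.43, 4.57], [0, 2.65], [-2.85, 2.85]. Speed limits (rad/s): [2.79, 2.79, 3.14, 3.14, 3.14, 3.14].

INTERFACE

Orientations are given as a unit quaternion [x, y, z, w].
In Python, from rig import telemetry, viewer, robot gives the robot as it stands. The module is installed in compiled form; this text tells all that it offers.
- The arm moves only by the tool step_arm, never from a script. Its argument "targets" is a list of rows, each an object of numbers: "dx", "dy", "dz": the shift along the tool's x, y, z in m; "rx", "ry", "rz": the turn, a rotation vector about the tool's x, y, z in degrees. In form: [{"dx": .., "dy": .., "dz": .., "rx": .., "ry": .., "rz": ..}, ...]. A call has exactly 5 rows; each row is the pose to reach, as a shift and turn from the pose measured when the call began, along the tool's axes at that moment; what a row does not reach only later rows make up. A row lasts 1/8 s, in which the tool goes at most 62.5 mm and 10.7 degrees, less where a joint would pass 70% of its speed; a pose out of reach is approached as far as the arm can. A call with a gripper value outside its range is refused whole. "gripper" is the opening, from 0 (shut) to 1 (fully open), set as the call begins (left out, the last holds). The fingers move at their own pace and stop on an object; "force" is the grip in N (left out, the last holds). Time passes only in rows, so rows that repeat a pose let the fingers close, or fill a call up. It gives the time, the measured TCP pose, the force and the opening at its end, in the units of the state.
- telemetry.get_obs(): the state, without advancing time (a new reading comes with each control period).
- viewer.camera(name): name is "scene" or "top"; returns a dict with "img" (420x560x3 uint8, blue, green, red), "depth" (420x560 float32, m along the optical axis (not along the pixel's ray), 0 where there is no reading), "K" (3x3 intrinsics, pixels), "R" (3x3) and "t" (3): a world point X has camera coordinates R X + t. Camera axes: x right, y down, z forward; pixel columns grow to the right and rows downward; lengths in m; the calibration is good to about 2 mm. A picture is of the moment at which its call begins.
- robot.hand_in(): hands the job in, once; it reports no verdict.
The state is a dict: "time": time; "q": joint angles; "joint_velocities": joint speeds; "joint_torque": joint torques, N m; "position": TCP position; "tool_rot": TCP orientation; "ft_force": force on the tool from outside, world axes, zero at the start; "moment": the same for the moment, N m; "grip_width": finger opening in m.
Only numpy, scipy, OpenCV 4.12 (cv2) and the standard library are available. Lean on these libraries where they do the work, as an engineer would, in place of code of your own. Each camera call takes 0.05 s, during which the arm holds its last target.

## Working session

There is one attempt and no reset: what is moved stays moved. The work goes in short steps, Python scripts to look and compute and a tool call to move; the robot and the scene stay as the last step left them, time stands still between calls to the robot, and variables do not carry over. Pictures are saved under pics/ and viewed, and the job is handed in when it is done.

Besides the shell and the picture viewer there is one more tool, called after ">>>" by a JSON object that holds its "api" and its "payload". step_arm: Moves the arm, as the interface text tells. Its arguments: {"type":"object","properties":{"targets":{"type":"array"},"gripper":{"type":"number"},"force":{"type":"number"}},"required":["targets"]}

```bash
mkdir -p pics; cat > h.py <<'E'
from rig import telemetry, viewer, robot
import numpy as np, cv2
def cam(n):
    c=viewer.camera(n); return c
def world(c):
    d=c['depth']; v,u=np.mgrid[0:d.shape[0],0:d.shape[1]]
    K=c['K']; P=np.stack([(u-K[0,2])/K[0,0]*d,(v-K[1,2])/K[1,1]*d,d],-1)
    return (P-c['t'])@c['R']
E
python3 - <<'E'
from h import *
print(telemetry.get_obs()); print(robot.tip_reach)
for n in('top','scene'):
    c=cam(n); cv2.imwrite(f'pics/{n}0.png',c['img']); np.savez(f'{n}0.npz',**c); print(c['K'],c['R'],c['t'])
E
```

```text
{'time': 0.0, 'q': array([-1.42849915e+00,  5.28469403e-01,  1.43385879e+00, -1.78984095e-05,
        1.18142675e+00, -1.78484602e-01]), 'joint_velocities': array([-0.00215438,  0.00063395, -0.00034088,  0.00024102,  0.00145963,
       -0.00106143]), 'joint_torque': array([-1.42366243e-03, -4.40052724e+01, -1.76596087e+01,  6.32137223e-02,
        5.80849964e-02, -1.76296567e-04]), 'position': array([ 0.19700244, -0.59242389,  0.24058346]), 'tool_rot': array([ 9.87163811e-01,  1.59707359e-01,  1.12865152e-05, -1.08111586e-03]), 'ft_force': array([-0.42209438, -0.23049841, -0.57561182]), 'moment': array([-0.01967127, -0.04187348, -0.01938188]), 'grip_width': 0.08714728062951936}
0.019
[[539.10713133   0.         280.46130883]
 [  0.         539.10713133 211.62620232]
 [  0.           0.           1.        ]] [[-0.02141082 -0.99972628 -0.0094305 ]
 [-0.99086426  0.02247541 -0.13297698]
 [ 0.13315253  0.0064972  -0.99107426]] [0.01271563 0.57854548 0.93889303]
[[499.64564364   0.         278.0771399 ]
 [  0.         499.64564364 213.75952934]
 [  0.           0.           1.        ]] [[ 0.0163981   0.99956172  0.02464707]
 [ 0.52129248  0.01248829 -0.8532867 ]
 [-0.85322052  0.02684062 -0.52085923]] [-0.01511553 -0.24699666  1.43471393]
```

View pics/top0.png

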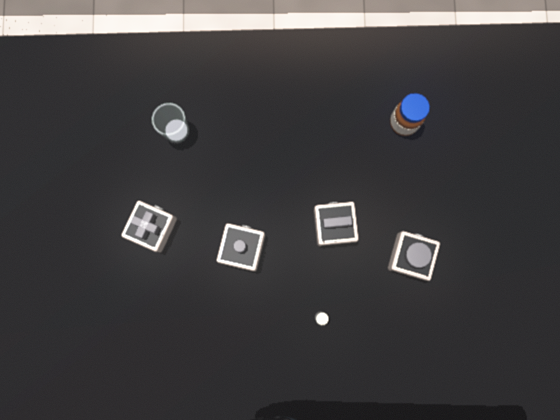

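View pics/scene0.png

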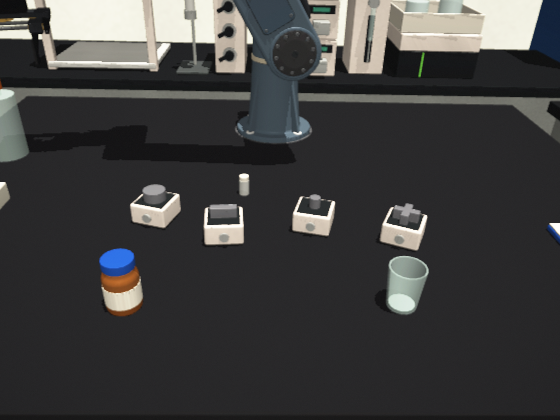

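```bash
python3 - <<'E'
from h import *
for n in('top','scene'):
    c=dict(np.load(f'{n}0.npz')); W=world(c); z=W[...,2]
    m=((z>0.055)&(z<0.075)&(c['depth']>0)).astype(np.uint8)
    k,l,s,ce=cv2.connectedComponentsWithStats(m)
    print(n)
    for i in range(1,k):
        if s[i,4]<60: continue
        p=W[l==i]; r=cv2.minAreaRect((p[:,:2]*1000).astype(np.float32))
        print(ce[i].round(),s[i,4],np.median(p,0).round(4),np.array(r[0]).round(1),np.array(r[1]).round(1),round(r[2],1))
E
```

```text
top
[406. 119.] 211 [ 0.7348 -0.225   0.0637] [ 744.7 -233.8] [54.4 35.7] 49.7
[168. 118.] 339 [0.7546 0.2015 0.0692] [746.9 197.4] [59.9 57.3] 43.3
[144. 224.] 420 [0.5583 0.2405 0.0658] [558.  241.2] [41.3 42. ] 20.2
[337. 222.] 276 [ 0.5554 -0.0991  0.0658] [555.9 -99.5] [16.3 50. ] 4.4
[239. 246.] 123 [0.5163 0.0733 0.0663] [516.9  73.7] [21.1 19.3] 88.7
[418. 255.] 519 [ 0.4944 -0.2376  0.0655] [ 494.6 -238. ] [43.6 42.1] 2.2
scene
[111.   1.] 133 [-1.7746 -0.9118  0.0592] [-1781.8  -958. ] [ 64.7 431.8] 0.0
[169.   1.] 105 [-1.7742 -0.5868  0.0631] [-1772.3  -594.8] [179.9  47.2] 87.5
[204.   2.] 69 [-1.7764 -0.3881  0.0654] [-1776.4  -388.6] [ 51.9 104.8] 3.2
[507.   9.] 241 [-1.7752  1.3949  0.0657] [-1773.5  1390.9] [ 63.4 413.9] 2.0
[547.  38.] 137 [-0.9848  1.2524  0.0656] [-991.8 1252.6] [ 19.5 263.9] 89.5
[363.  56.] 219 [-0.5788  0.3476  0.0648] [-639.5  320.2] [228.  109.8] 36.0
[431.  59.] 498 [-0.5398  0.5943  0.0653] [-581.9  566.6] [381.3 187.4] 52.4
[230.  56.] 174 [-0.5455 -0.1588  0.0654] [-546.9 -149.3] [ 60.4 115.1] 16.6
[327.  59.] 109 [-0.5324  0.1974  0.066 ] [-520.4  196.5] [45.5 89. ] 56.7
[274. 113.] 367 [0.0634 0.0013 0.065 ] [45.4 -1.1] [136.9  63.4] 86.8
[ 12. 133.] 205 [ 0.2301 -0.6232  0.0647] [ 220.9 -623.7] [18.7 67.2] 61.3
[154. 192.] 305 [ 0.504  -0.2344  0.0655] [ 496.8 -235.8] [45.2 41.9] 8.2
[315. 199.] 102 [0.5231 0.0757 0.0654] [518.6  76.2] [20.3 22.5] 42.9
[407. 212.] 308 [0.5651 0.2416 0.0656] [560.5 244. ] [42.5 43.3] 20.3
[223. 208.] 260 [ 0.5627 -0.097   0.0648] [558.3 -97.3] [19.8 48. ] 3.5
[408. 272.] 811 [0.7465 0.2007 0.0662] [747.9 200.2] [58.6 60.1] 76.1
[120. 280.] 498 [ 0.774  -0.2294  0.0647] [ 764.3 -233.1] [37.5 55.1] 24.0
```

The top view shows the bar unit at (337,222), small round at (239,246), large round at (418,255) and cross at (144,225). Both cameras agree to about 3 mm, and the key tops read 65–66 mm, as expected.

```bash
cat >> h.py <<'E'
from scipy.spatial.transform import Rotation as Rn
T=dict(bar=(.557,-.098),small=(.518,.075),large=(.496,-.237))
def go(k,z):
    o=telemetry.get_obs(); R=Rn.from_quat(o['tool_rot'])
    print(k,'t',o['time'],'p',o['position'].round(4),'F',o['ft_force'].round(2),'w',round(o['grip_width'],4),'tip z',round(o['position'][2]-robot.tip_reach,4),'q',o['q'].round(2))
    print('move mm',(R.inv().apply(np.array([*T[k],z])-o['position'])*1000).round(1), 'tool z',R.apply([0,0,1]).round(4))
E
python3 -c "
from h import *
go('bar',.13)"
```

```text
bar t 0.1 p [ 0.197  -0.5925  0.2407] F [ 0.25 -0.92  0.44] w 0.0873 tip z 0.2217 q [-1.43  0.53  1.43  0.    1.18 -0.18]
move mm [ 497.5 -355.5  111.5] tool z [-3.e-04  2.e-03 -1.e+00]
```

>>> {"api": "step_arm", "payload": {"targets": [{"dx": 0.049,"dy": -0.035,"dz": 0.0},{"dx": 0.098,"dy": -0.07,"dz": 0.01},{"dx": 0.147,"dy": -0.105,"dz": 0.02},{"dx": 0.196,"dy": -0.14,"dz": 0.03},{"dx": 0.245,"dy": -0.175,"dz": 0.04}], "gripper": 0}}

```text
invalid input
```

```bash
python3 -c "
from h import *
go('bar',.13)"
```

```text
bar t 0.1 p [ 0.197  -0.5925  0.2407] F [ 0.25 -0.92  0.44] w 0.0873 tip z 0.2217 q [-1.43  0.53  1.43  0.    1.18 -0.18]
move mm [ 497.5 -355.5  111.5] tool z [-3.e-04  2.e-03 -1.e+00]
```

>>> {"api": "step_arm", "payload": {"targets": [{"dx": 0.049,"dy": -0.035,"dz": 0.0,"rx": 0,"ry": 0,"rz": 0},{"dx": 0.098,"dy": -0.07,"dz": 0.01,"rx": 0,"ry": 0,"rz": 0},{"dx": 0.147,"dy": -0.105,"dz": 0.02,"rx": 0,"ry": 0,"rz": 0},{"dx": 0.196,"dy": -0.14,"dz": 0.03,"rx": 0,"ry": 0,"rz": 0},{"dx": 0.245,"dy": -0.175,"dz": 0.04,"rx": 0,"ry": 0,"rz": 0}], "gripper": 0}}

```text
time: 0.72
position: [0.3751, -0.3474, 0.2007]
tool_rot: [0.987, 0.159, 0.0, -0.001]
ft_force: [-0.8, -0.6, -1.7]
grip_width: 0.0452
```

```bash
python3 -c "
from h import *
go('bar',.13)"
```

```text
bar t 0.725 p [ 0.3751 -0.3474  0.2007] F [-0.78 -0.61 -1.65] w 0.0452 tip z 0.1817 q [-0.97  0.43  1.76  0.    0.95  0.28]
move mm [ 251.1 -179.3   71.1] tool z [-2.0e-04  2.1e-03 -1.0e+00]
```

>>> {"api": "step_arm", "payload": {"targets": [{"dx": 0.05,"dy": -0.036,"dz": 0.015,"rx": 0,"ry": 0,"rz": 0},{"dx": 0.1,"dy": -0.072,"dz": 0.03,"rx": 0,"ry": 0,"rz": 0},{"dx": 0.15,"dy": -0.108,"dz": 0.045,"rx": 0,"ry": 0,"rz": 0},{"dx": 0.2,"dy": -0.144,"dz": 0.06,"rx": 0,"ry": 0,"rz": 0},{"dx": 0.251,"dy": -0.179,"dz": 0.071,"rx": 0,"ry": 0,"rz": 0}]}}

```text
time: 1.35
position: [0.5541, -0.1011, 0.1302]
tool_rot: [0.987, 0.159, -0.0, -0.001]
ft_force: [0.3, -1.6, -0.0]
grip_width: 0.0016
```

```bash
python3 -c "
from h import *
go('bar',.09)"
```

```text
bar t 1.35 p [ 0.5541 -0.1011  0.1302] F [ 0.3  -1.62 -0.04] w 0.0016 tip z 0.1112 q [-0.38  0.6   1.69  0.    0.86  0.87]
move mm [ 3.7 -1.9 40.2] tool z [-0.0013  0.0024 -1.    ]
```

>>> {"api": "step_arm", "payload": {"targets": [{"dx": 0.004,"dy": -0.002,"dz": 0.01,"rx": 0,"ry": 0,"rz": 0},{"dx": 0.004,"dy": -0.002,"dz": 0.02,"rx": 0,"ry": 0,"rz": 0},{"dx": 0.004,"dy": -0.002,"dz": 0.03,"rx": 0,"ry": 0,"rz": 0},{"dx": 0.004,"dy": -0.002,"dz": 0.038,"rx": 0,"ry": 0,"rz": 0},{"dx": 0.004,"dy": -0.002,"dz": 0.038,"rx": 0,"ry": 0,"rz": 0}]}}

```text
time: 1.98
position: [0.5564, -0.0987, 0.0916]
tool_rot: [0.987, 0.159, -0.001, -0.002]
ft_force: [-0.2, -0.2, 0.4]
grip_width: 0.0006
```

```bash
python3 -c "
from h import *
go('bar',.076)
c=cam('scene'); i=cv2.resize(c['img'][120:270,120:340],None,fx=3,fy=3); cv2.imwrite('pics/s1.png',i)"
```

```text
bar t 1.975 p [ 0.5564 -0.0987  0.0916] F [-0.17 -0.18  0.39] w 0.0006 tip z 0.0726 q [-0.37  0.66  1.7   0.    0.78  0.88]
move mm [ 0.9 -0.4 15.6] tool z [-0.0028  0.0029 -1.    ]
```

View pics/s1.png

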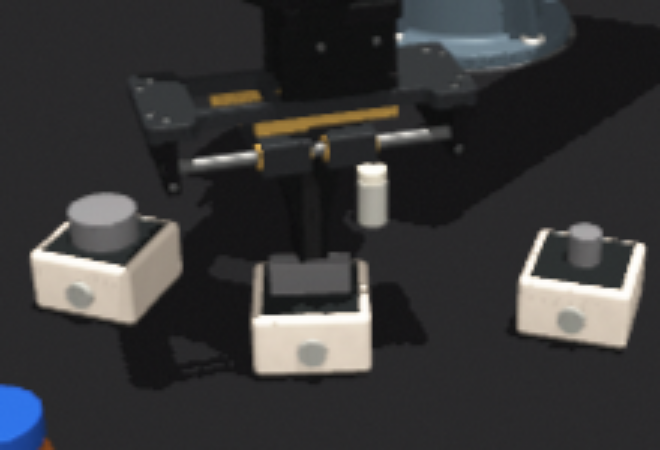

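The shut fingers stand above the middle of the bar, at crop position (312,255). I'll press in stages and watch the force.

>>> {"api": "step_arm", "payload": {"targets": [{"dx": 0.001,"dy": 0,"dz": 0.003,"rx": 0,"ry": 0,"rz": 0},{"dx": 0.001,"dy": 0,"dz": 0.005,"rx": 0,"ry": 0,"rz": 0},{"dx": 0.001,"dy": 0,"dz": 0.007,"rx": 0,"ry": 0,"rz": 0},{"dx": 0.001,"dy": 0,"dz": 0.009,"rx": 0,"ry": 0,"rz": 0},{"dx": 0.001,"dy": 0,"dz": 0.01,"rx": 0,"ry": 0,"rz": 0}]}}

```text
time: 2.65
position: [0.5579, -0.0984, 0.0822]
tool_rot: [0.987, 0.159, -0.001, -0.001]
ft_force: [-0.6, -0.9, 2.3]
grip_width: 0.0004
```

```bash
python3 -c "
from h import *
go('bar',.076)"
```

```text
bar t 2.65 p [ 0.5579 -0.0984  0.0822] F [-0.58 -0.87  2.27] w 0.0004 tip z 0.0632 q [-0.37  0.68  1.7   0.    0.76  0.88]
move mm [-0.7 -0.6  6.2] tool z [-0.0014  0.0023 -1.    ]
```

>>> {"api": "step_arm", "payload": {"targets": [{"dx": 0,"dy": 0,"dz": 0.002,"rx": 0,"ry": 0,"rz": 0},{"dx": 0,"dy": 0,"dz": 0.004,"rx": 0,"ry": 0,"rz": 0},{"dx": 0,"dy": 0,"dz": 0.006,"rx": 0,"ry": 0,"rz": 0},{"dx": 0,"dy": 0,"dz": 0.007,"rx": 0,"ry": 0,"rz": 0},{"dx": 0,"dy": 0,"dz": 0.007,"rx": 0,"ry": 0,"rz": 0}]}}

```text
time: 3.28
position: [0.5579, -0.0984, 0.0751]
tool_rot: [0.987, 0.159, -0.001, -0.001]
ft_force: [0.7, -0.7, 2.4]
grip_width: 0.0006
```

```bash
python3 -c "
from h import *
go('bar',.13)"
```

```text
bar t 3.275 p [ 0.5579 -0.0984  0.0751] F [ 0.73 -0.69  2.42] w 0.0006 tip z 0.0561 q [-0.37  0.69  1.71  0.    0.75  0.88]
move mm [ -0.8  -0.8 -54.9] tool z [-0.0015  0.0023 -1.    ]
```

>>> {"api": "step_arm", "payload": {"targets": [{"dx": 0,"dy": 0,"dz": -0.005,"rx": 0,"ry": 0,"rz": 0},{"dx": 0,"dy": 0,"dz": -0.02,"rx": 0,"ry": 0,"rz": 0},{"dx": 0,"dy": 0,"dz": -0.045,"rx": 0,"ry": 0,"rz": 0},{"dx": 0,"dy": 0,"dz": -0.075,"rx": 0,"ry": 0,"rz": 0},{"dx": 0,"dy": 0,"dz": -0.075,"rx": 0,"ry": 0,"rz": 0}]}}

```text
time: 3.9
position: [0.5599, -0.0991, 0.1532]
tool_rot: [0.987, 0.159, 0.002, 0.0]
ft_force: [-0.5, 0.1, 0.1]
grip_width: 0.0004
```

```bash
python3 -c "
from h import *
go('small',.15)
c=cam('scene'); W=world(c); p=W[205:212,216:232].reshape(-1,3); print(p[:,2].round(4).reshape(7,16)[:, ::3])
i=cv2.resize(c['img'][120:270,120:340],None,fx=3,fy=3); cv2.imwrite('pics/s2.png',i)"
```

```text
small t 3.9 p [ 0.5599 -0.0991  0.1532] F [-0.53  0.13  0.06] w 0.0004 tip z 0.1342 q [-0.37  0.57  1.66  0.    0.91  0.88]
move mm [  14.8 -178.5    3. ] tool z [ 4.6e-03  1.0e-04 -1.0e+00]
[[-0.0005  0.001  -0.0006  0.0026 -0.0009  0.0012]
 [ 0.0008  0.      0.0003  0.0009  0.0001  0.0002]
 [ 0.0441  0.0462  0.0448  0.0463  0.0474  0.0453]
 [ 0.0461  0.0443  0.0466  0.0453  0.0468  0.0476]
 [ 0.0592  0.0569  0.0564  0.0567  0.0582  0.0571]
 [ 0.0568  0.0575  0.0558  0.0574  0.0565  0.0581]
 [ 0.0572  0.059   0.0575  0.0566  0.0575  0.0579]]
```

View pics/s2.png

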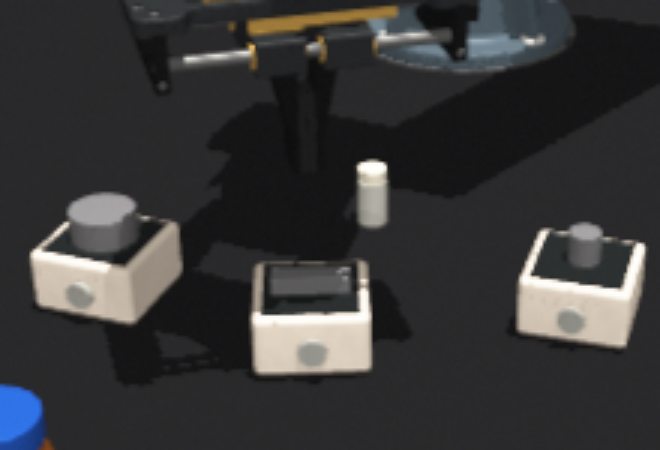

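The bar key is down: its top reads about 57.3 mm, which is about 9 mm of travel, and the unit at crop position (312,318) hasn't moved. Next is the small round key.

>>> {"api": "step_arm", "payload": {"targets": [{"dx": 0.003,"dy": -0.045,"dz": 0,"rx": 0,"ry": 0,"rz": 0},{"dx": 0.007,"dy": -0.09,"dz": 0,"rx": 0,"ry": 0,"rz": 0},{"dx": 0.011,"dy": -0.135,"dz": 0,"rx": 0,"ry": 0,"rz": 0},{"dx": 0.015,"dy": -0.178,"dz": 0.003,"rx": 0,"ry": 0,"rz": 0},{"dx": 0.015,"dy": -0.178,"dz": 0.003,"rx": 0,"ry": 0,"rz": 0}]}}

```text
time: 4.58
position: [0.5146, 0.0776, 0.1477]
tool_rot: [0.987, 0.161, -0.001, -0.001]
ft_force: [0.5, -0.5, 0.3]
grip_width: 0.0
```

```bash
python3 -c "
from h import *
go('small',.091)"
```

```text
small t 4.575 p [0.5146 0.0776 0.1477] F [ 0.55 -0.5   0.27] w 0.0 tip z 0.1287 q [-0.07  0.53  1.78  0.    0.84  1.18]
move mm [ 2.5  3.7 56.7] tool z [-0.0029  0.0018 -1.    ]
```

>>> {"api": "step_arm", "payload": {"targets": [{"dx": 0.002,"dy": 0.003,"dz": 0.015,"rx": 0,"ry": 0,"rz": 0},{"dx": 0.002,"dy": 0.003,"dz": 0.03,"rx": 0,"ry": 0,"rz": 0},{"dx": 0.002,"dy": 0.003,"dz": 0.045,"rx": 0,"ry": 0,"rz": 0},{"dx": 0.002,"dy": 0.003,"dz": 0.055,"rx": 0,"ry": 0,"rz": 0},{"dx": 0.002,"dy": 0.003,"dz": 0.055,"rx": 0,"ry": 0,"rz": 0}]}}

```text
time: 5.2
position: [0.5167, 0.0751, 0.0915]
tool_rot: [0.987, 0.161, -0.002, -0.001]
ft_force: [0.4, -0.3, 0.0]
grip_width: 0.0006
```

```bash
python3 -c "
from h import *
go('small',.076)
c=cam('scene'); i=cv2.resize(c['img'][120:270,220:440],None,fx=3,fy=3); cv2.imwrite('pics/s3.png',i)"
```

```text
small t 5.2 p [0.5167 0.0751 0.0915] F [ 0.37 -0.33  0.02] w 0.0006 tip z 0.0725 q [-0.07  0.63  1.81  0.    0.71  1.18]
move mm [ 1.3  0.6 15.5] tool z [-0.0052  0.0019 -1.    ]
```

View pics/s3.png

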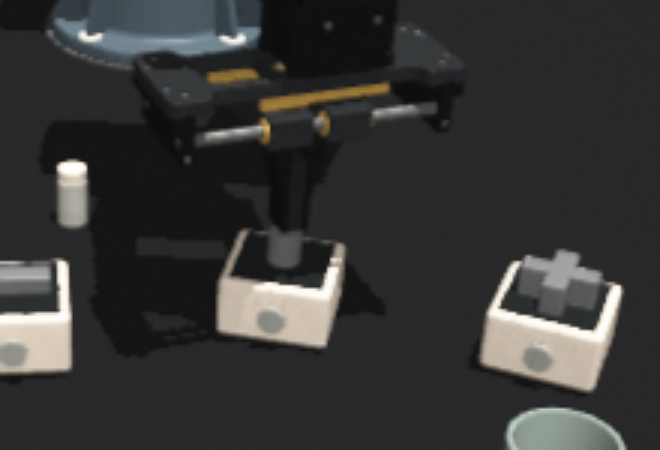

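The fingertip is centred over the small key at crop position (287,235). Pressing.

>>> {"api": "step_arm", "payload": {"targets": [{"dx": 0.001,"dy": 0,"dz": 0.003,"rx": 0,"ry": 0,"rz": 0},{"dx": 0.001,"dy": 0,"dz": 0.005,"rx": 0,"ry": 0,"rz": 0},{"dx": 0.001,"dy": 0,"dz": 0.007,"rx": 0,"ry": 0,"rz": 0},{"dx": 0.001,"dy": 0,"dz": 0.009,"rx": 0,"ry": 0,"rz": 0},{"dx": 0.001,"dy": 0,"dz": 0.01,"rx": 0,"ry": 0,"rz": 0}]}}

```text
time: 5.88
position: [0.5184, 0.0756, 0.0824]
tool_rot: [0.987, 0.161, -0.001, -0.001]
ft_force: [-0.7, 0.2, 2.9]
grip_width: 0.0004
```

```bash
python3 -c "
from h import *
go('small',.076)"
```

```text
small t 5.875 p [0.5184 0.0756 0.0824] F [-0.69  0.17  2.88] w 0.0004 tip z 0.0634 q [-0.07  0.64  1.81  0.    0.69  1.18]
move mm [-0.5  0.5  6.4] tool z [-0.003   0.0019 -1.    ]
```

>>> {"api": "step_arm", "payload": {"targets": [{"dx": 0,"dy": 0,"dz": 0.002,"rx": 0,"ry": 0,"rz": 0},{"dx": 0,"dy": 0,"dz": 0.004,"rx": 0,"ry": 0,"rz": 0},{"dx": 0,"dy": 0,"dz": 0.006,"rx": 0,"ry": 0,"rz": 0},{"dx": 0,"dy": 0,"dz": 0.007,"rx": 0,"ry": 0,"rz": 0},{"dx": 0,"dy": 0,"dz": 0.007,"rx": 0,"ry": 0,"rz": 0}]}}

```text
time: 6.5
position: [0.5184, 0.0756, 0.0753]
tool_rot: [0.987, 0.161, -0.001, -0.001]
ft_force: [-0.1, 0.9, 2.8]
grip_width: 0.0004
```

>>> {"api": "step_arm", "payload": {"targets": [{"dx": 0,"dy": 0,"dz": -0.005,"rx": 0,"ry": 0,"rz": 0},{"dx": 0,"dy": 0,"dz": -0.02,"rx": 0,"ry": 0,"rz": 0},{"dx": 0,"dy": 0,"dz": -0.045,"rx": 0,"ry": 0,"rz": 0},{"dx": 0,"dy": 0,"dz": -0.075,"rx": 0,"ry": 0,"rz": 0},{"dx": 0,"dy": 0,"dz": -0.075,"rx": 0,"ry": 0,"rz": 0}]}}

```text
time: 7.12
position: [0.5203, 0.0754, 0.1531]
tool_rot: [0.987, 0.161, 0.002, -0.0]
ft_force: [-0.4, 0.1, 0.2]
grip_width: 0.0004
```

```bash
python3 -c "
from h import *
go('large',.15)
c=cam('scene'); W=world(c); print(W[196:206,311:320,2].round(4)[:, ::2])
i=cv2.resize(c['img'][120:270,220:440],None,fx=3,fy=3); cv2.imwrite('pics/s4.png',i)"
```

```text
large t 7.125 p [0.5203 0.0754 0.1531] F [-0.4   0.14  0.22] w 0.0004 tip z 0.1341 q [-0.07  0.52  1.77  0.    0.85  1.18]
move mm [-122.3  288.6    2.6] tool z [ 0.0031  0.0015 -1.    ]
[[ 2.200e-03  5.000e-04  2.000e-04  1.000e-03  7.000e-04]
 [-8.000e-04  4.000e-04  4.000e-04 -1.100e-03 -2.000e-04]
 [ 4.500e-02  4.500e-02  4.620e-02  4.320e-02  1.500e-03]
 [ 5.530e-02  5.590e-02  5.550e-02  5.780e-02  4.450e-02]
 [ 5.560e-02  5.780e-02  5.700e-02  5.810e-02  5.840e-02]
 [ 5.790e-02  5.830e-02  5.660e-02  5.770e-02  5.560e-02]
 [ 5.820e-02  5.660e-02  5.670e-02  5.650e-02  5.750e-02]
 [ 5.470e-02  5.700e-02  5.810e-02  5.690e-02  5.690e-02]
 [ 5.190e-02  5.369e-01  5.630e-02  5.610e-02  5.730e-02]
 [ 5.180e-02  5.300e-02  5.310e-02  5.300e-02  5.200e-02]]
```

View pics/s4.png

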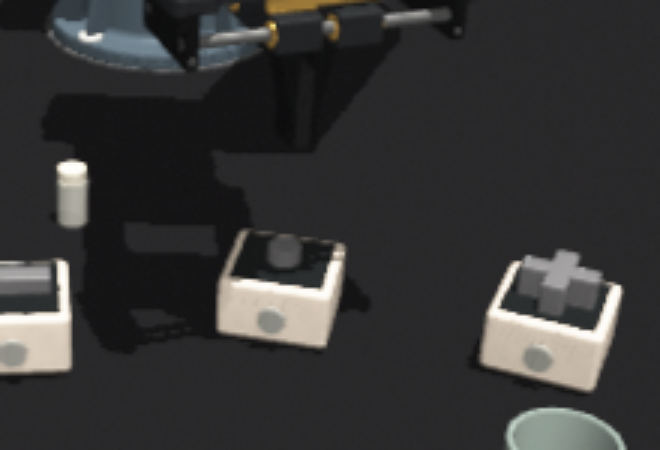

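The small key, at crop position (285,250), is down to about 57 mm and its unit hasn't moved. Next is the large key.

>>> {"api": "step_arm", "payload": {"targets": [{"dx": -0.02,"dy": 0.047,"dz": 0,"rx": 0,"ry": 0,"rz": 0},{"dx": -0.042,"dy": 0.099,"dz": 0,"rx": 0,"ry": 0,"rz": 0},{"dx": -0.064,"dy": 0.151,"dz": 0,"rx": 0,"ry": 0,"rz": 0},{"dx": -0.086,"dy": 0.203,"dz": 0,"rx": 0,"ry": 0,"rz": 0},{"dx": -0.108,"dy": 0.255,"dz": 0,"rx": 0,"ry": 0,"rz": 0}]}}

```text
time: 7.8
position: [0.4967, -0.2019, 0.1503]
tool_rot: [0.987, 0.161, -0.001, -0.002]
ft_force: [1.2, 0.1, 0.1]
grip_width: 0.0006
```

```bash
python3 -c "
from h import *
go('large',.13)"
```

```text
large t 7.8 p [ 0.4967 -0.2019  0.1503] F [1.18 0.14 0.06] w 0.0006 tip z 0.1313 q [-0.6   0.54  1.74  0.    0.86  0.65]
move mm [-11.8  33.1  20.2] tool z [-0.0018  0.003  -1.    ]
```

>>> {"api": "step_arm", "payload": {"targets": [{"dx": -0.006,"dy": 0.017,"dz": 0.005,"rx": 0,"ry": 0,"rz": 0},{"dx": -0.012,"dy": 0.033,"dz": 0.015,"rx": 0,"ry": 0,"rz": 0},{"dx": -0.012,"dy": 0.033,"dz": 0.03,"rx": 0,"ry": 0,"rz": 0},{"dx": -0.012,"dy": 0.033,"dz": 0.045,"rx": 0,"ry": 0,"rz": 0},{"dx": -0.012,"dy": 0.033,"dz": 0.057,"rx": 0,"ry": 0,"rz": 0}]}}

```text
time: 8.43
position: [0.4952, -0.2351, 0.0917]
tool_rot: [0.987, 0.162, -0.001, -0.003]
ft_force: [0.4, -1.0, -0.0]
grip_width: 0.0003
```

```bash
python3 -c "
from h import *
go('large',.076)
c=cam('scene'); i=cv2.resize(c['img'][120:270,70:290],None,fx=3,fy=3); cv2.imwrite('pics/s5.png',i)"
```

```text
large t 8.425 p [ 0.4952 -0.2351  0.0917] F [ 0.42 -1.02 -0.01] w 0.0003 tip z 0.0727 q [-0.65  0.65  1.74  0.    0.75  0.6 ]
move mm [ 0.1  2.2 15.7] tool z [-0.0036  0.0046 -1.    ]
```

View pics/s5.png

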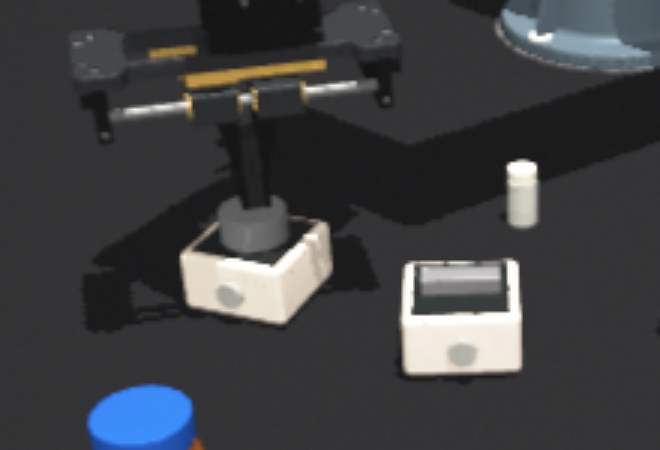

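The fingertip is over the large key at crop position (253,207).

>>> {"api": "step_arm", "payload": {"targets": [{"dx": 0,"dy": 0.002,"dz": 0.003,"rx": 0,"ry": 0,"rz": 0},{"dx": 0,"dy": 0.002,"dz": 0.005,"rx": 0,"ry": 0,"rz": 0},{"dx": 0,"dy": 0.002,"dz": 0.007,"rx": 0,"ry": 0,"rz": 0},{"dx": 0,"dy": 0.002,"dz": 0.009,"rx": 0,"ry": 0,"rz": 0},{"dx": 0,"dy": 0.002,"dz": 0.01,"rx": 0,"ry": 0,"rz": 0}]}}

```text
time: 9.1
position: [0.4954, -0.2367, 0.0809]
tool_rot: [0.987, 0.161, -0.002, -0.003]
ft_force: [0.2, 1.3, 3.1]
grip_width: 0.0002
```

>>> {"api": "step_arm", "payload": {"targets": [{"dx": 0,"dy": 0,"dz": 0.002,"rx": 0,"ry": 0,"rz": 0},{"dx": 0,"dy": 0,"dz": 0.004,"rx": 0,"ry": 0,"rz": 0},{"dx": 0,"dy": 0,"dz": 0.006,"rx": 0,"ry": 0,"rz": 0},{"dx": 0,"dy": 0,"dz": 0.007,"rx": 0,"ry": 0,"rz": 0},{"dx": 0,"dy": 0,"dz": 0.007,"rx": 0,"ry": 0,"rz": 0}]}}

```text
time: 9.72
position: [0.4955, -0.2366, 0.0738]
tool_rot: [0.987, 0.161, -0.002, -0.003]
ft_force: [1.0, 1.4, 2.4]
grip_width: 0.0005
```

>>> {"api": "step_arm", "payload": {"targets": [{"dx": 0,"dy": 0,"dz": -0.005,"rx": 0,"ry": 0,"rz": 0},{"dx": 0,"dy": 0,"dz": -0.025,"rx": 0,"ry": 0,"rz": 0},{"dx": 0,"dy": 0,"dz": -0.06,"rx": 0,"ry": 0,"rz": 0},{"dx": 0,"dy": 0,"dz": -0.1,"rx": 0,"ry": 0,"rz": 0},{"dx": 0,"dy": 0,"dz": -0.13,"rx": 0,"ry": 0,"rz": 0}]}}

```text
time: 10.35
position: [0.4962, -0.2379, 0.2055]
tool_rot: [0.987, 0.161, -0.001, -0.002]
ft_force: [0.2, -0.2, -0.0]
grip_width: 0.0005
```

```bash
python3 - <<'E'
from h import *
go('large',.2)
c=cam('scene'); cv2.imwrite('pics/s6.png',c['img'])
c0=dict(np.load('scene0.npz'))
for a in (c0,c):
    W=world(a)
    for n,(x,y) in dict(bar=(.557,-.098),small=(.518,.075),large=(.496,-.237),cross=(.559,.2425)).items():
        s=(np.hypot(W[...,0]-x,W[...,1]-y)<.009)&(a['depth']>0)&(W[...,2]<.08)&(W[...,2]>.046)
        f=(np.hypot(W[...,0]-x,W[...,1]-y)<.06)&(W[...,2]>.03)&(W[...,2]<.08)
        print(n,s.sum(),np.median(W[s][:,2]).round(4),W[f].mean(0).round(4))
E
```

```text
large t 10.35 p [ 0.4962 -0.2379  0.2055] F [ 0.18 -0.19 -0.03] w 0.0005 tip z 0.1865 q [-0.65  0.48  1.66  0.    1.02  0.6 ]
move mm [ 0.1 -0.9  5.5] tool z [-0.0035  0.0042 -1.    ]
bar 87 0.0627 [ 0.5726 -0.0958  0.048 ]
small 63 0.0659 [0.5312 0.0746 0.0453]
large 37 0.0661 [ 0.5111 -0.2326  0.0486]
cross 38 0.0667 [0.5746 0.2396 0.0488]
bar 57 0.0559 [ 0.5715 -0.096   0.0452]
small 49 0.0571 [0.5309 0.0747 0.044 ]
large 36 0.0555 [ 0.5105 -0.2328  0.0452]
cross 39 0.0668 [0.5747 0.2396 0.0487]
```

View pics/s6.png

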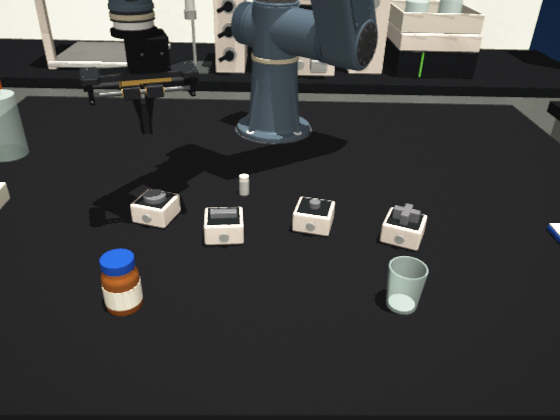

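The picture shows the large (154,195), bar (223,213) and small (315,203) keys down and the cross key (407,213) up. All units and bystanders are where they started, and the arm is clear of everything.

```bash
python3 -c "
from h import *
print(robot.hand_in())"
```

```text
the job is handed in; nothing more can be done
None
```

I tapped down the bar key, then the small round key, then the large round key with the shut fingertips. I then lifted clear and handed the job in at about 10.4 s; the hand-in gives no verdict.

- **Key travel:** the last camera check shows the bar key top at about 56–57 mm, small round about 57 mm and large round about 55.5 mm. They started at about 66 mm, so each is roughly 9–10 mm down. The cross key is unchanged at 66.8 mm.
- **Force:** the wrist force read about 2.5–3 N at the end of each pressing move. I only read it then, not continuously.
- **Positions:** the units moved no more than about 1 mm by my measurement. The bottle, beaker and vial look unmoved in the pictures; I did not measure them.
- **Disagreements:** the two cameras differed by up to about 3 mm on the key positions. The bar's starting height first read 62.7 mm in the last check because that sample also caught the side of the key. The earlier readings of its top gave about 65–66 mm.

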